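# Clamp a filter cartridge in its bracket with a square U-bolt

### The arm

A 7-joint arm with a two-finger parallel gripper is mounted at the origin on a cart in front of the work surface, level with it; the furniture and walls round the work are solid. World frame = base frame: x ahead of the robot, y to its left, z up, the work surface at z = 0. Lengths are in m, angles in rad, forces in N, time in s.
With the tool pointing down it reaches from about 0.4 to 0.875 m from the base axis. Payload 19.3 kg.
Tool frame: the origin (TCP) lies midway between the tips of the shut fingers; the grasp point (between the pads) lies 19 mm behind it; z points along the fingers, y is the line along which they close (so a half turn about z gives the same grasp; the last joint's range is limited). The gripper opens to 85 mm and grips with 20 to 120 N. Pads are 22 mm wide; open, the fingers measure 114 mm over their backs; the gripper's body (76 mm by 85 mm) begins 54 mm behind the grasp point. The pads swing forward as they close: fully open they stand 13 mm farther back than shut.
Start: joints at [1.2, 0.521, -0.036, 1.599, 0.021, 1.021, -0.113], TCP at [0.185, -0.597, 0.231] pointing down, gripper open.
Joint ranges: [-2.91, 2.91], [-0.3, 2.13], [-1.5, 1.42], [0.17, 2.43], [-1.26, 4.41], [0.16, 1.93], [-2.52, 2.52]. Speed limits (rad/s): [1.89, 1.89, 2.39, 2.39, 3.01, 3.01, 3.01].

### API

Orientations are given as [roll, pitch, yaw] about the fixed x, y, z axes, in that order (R = Rz(yaw) Ry(pitch) Rx(roll)).
In Python, from workcell import * gives the robot as it stands.
- The arm moves only by the shell command python3 -m creep 'ROWS' [FORCE]. ROWS is JSON, a list that holds one entry, the list of rows, each a list of 7 numbers: the closure, from -1 (fully open) to 1 (shut), then the shift along the tool's x, y, z in m, then the turn, a rotation vector about the tool's x, y, z in degrees. A call has 1 to 10 rows; each row shifts and turns the commanded pose from where the row before left it, along the tool's axes as they then stand; what a row does not reach is not made up. A row lasts 1/10 s, in which the tool goes at most 50 mm and 8.59 degrees, less where a joint would pass 70% of its speed; a pose out of reach is approached as far as the arm can. A call is refused whole if a number of a shift passes 0.05 or a number of a turn 8.59, either way. A call with a gripper value outside its range is refused whole. The fingers move at their own pace and stop on an object; FORCE is the grip in N (left out, the last holds). Time passes only in rows, so rows that do not move let the fingers close. It gives the time, the measured TCP pose, the force, the opening and the grip force at its end, in the units of the state.
- observe(): the state, without advancing time (a new reading comes with each control period).
- grab_frame(name): name is "scene" or "side" or "wrist"; returns a dict with "image" (384x512x3 uint8, red, green, blue), "range_z" (384x512 float32, m along the optical axis (not along the pixel's ray), 0 where there is no reading), "fx", "fy", "cx", "cy" (pixels), "R" (3x3) and "t" (3): a world point X has camera coordinates R X + t; the wrist camera has in their place "T_tool_cam" (4x4, takes a point from camera to tool coordinates, whose origin is the TCP and whose axes are the flange's). Camera axes: x right, y down, z forward; pixel columns grow to the right and rows downward; lengths in m; the calibration is good to about 2 mm. A picture is of the moment at which its call begins: read the wrist's pose just before it.
- job_done(): hands the job in; it is judged then, once.
Trained networks look in a picture, given as the dict that the camera call returned (one of the last four; its "shot" number tells which), for a name from the list of things; names that differ only in an ending like _2 or _b are one class to them, and where a whole thing is asked for, a point or a joint stands for the part that bears it (a point fixed in the world has none). Each returns a list of dicts, best first, with "confidence" (0 to 1); they miss things now and then, are a little off and sometimes report something else, mostly with a low value. They report only what shows in the picture. A call takes as long as a camera call. They do not tell look-alikes from the thing itself.
- find_in(picture, thing): "extent" ([centre column, centre row, width, height] in pixels, round what is visible of it).
- outline_of(picture, thing): "region" (384x512 bool, what is visible of it) and "extent" ([centre column, centre row, width, height] in pixels, round what is visible of it).
- tip_of(picture, thing): "position" ([column, row] in pixels: a listed point, or the origin of a listed thing).
The state is a dict: "clock": time; "qpos": joint angles; "qd": joint speeds; "joint_efforts": joint torques, N m; "position": TCP position; "tool_rot": TCP orientation; "force": force on the tool from outside, world axes, zero at the start; "moment": the same for the moment, N m; "grip_width": finger opening in m; "finger_force": force on a finger pad.
Only numpy, scipy, OpenCV 4.12 (cv2) and the standard library are available. Lean on these libraries where they do the work, as an engineer would, in place of code of your own. Each camera call takes 0.05 s, during which the arm holds its last target. There are 200 camera calls.

### The job

Clamp the filter cartridge in its bracket: take the square U-bolt out of its rest, pass both of its legs round the cartridge and down through the two holes of the bracket's yoke at once, and press it home until its rubber pad rests on the cartridge; then push the lock slide fully in under the U-bolt and let go. The yoke may have been screwed down anywhere along its slots, so feel for the holes; the cartridge is brittle, so work gently and never ram anything, and leave the beaker, the timer and the petri dish where they are.

Things in the scene. Friction and masses are not known exactly. Their poses are not given: they have to be found in the camera images.
- bracket: aluminium base plate, 120 (x) x 176 (y) x 8 mm, fixed to the bench, with two white V saddles that carry the cartridge and between them the grey yoke. Origin: centre of its underside, on the bench. Its x axis runs across the cartridge, y along it, z up; the yellow tab is on the -x side, towards the robot
- holes_mid (a point): fixed to the bracket, its axes: the middle of the yoke's range, level with its lugs' upper faces (42 mm). The two lugs (28 (x) x 48 (y) mm, 14 mm thick) have a vertical 12 mm hole each, countersunk at 45 degrees to 18 mm, at x = -27 and +27 mm and at one common y from -13 to +13 mm: the yoke is screwed tight somewhere along its slots, and its place is not reported
- seat (a point): fixed to the bracket, its axes, 12 mm above the bench: where the U-bolt's origin comes when home (but for the yoke's y). In each hole, 7 mm below the lug's upper face, a spring plunger pokes 0.6 mm into the leg's way from the outer side and grips it, so the U-bolt does not drop home by its weight but must be pressed down, with some 3 to 10 N
- cartridge_mid (a point): centre of the filter cartridge: clear brittle plastic tube 34 mm thick with a white filter inside and blue end caps 40 mm thick, 184 mm long along its own y. It lies loose in the saddles along the bracket's y (4 mm of play), its axis 58 mm and its top 75 mm above the bench. More than 20 N from the U-bolt, or 12 N from the robot, cracks it
- u_bolt: square U-bolt of 10 mm steel rod, 64 (x) x 18 (y) x 106 (z) mm, under 0.25 kg, legs down. Origin midway between the leg tips; z up; leg axes at x = -27 and +27 mm. Tips chamfered at 45 degrees to 7 mm wide; a groove 5.5 mm wide runs round each leg 7 to 15 mm above the tip; the crown's rubber pad is 63 mm above the tips. More than 25 N between U-bolt and bracket damages them
- bolt_grip (a point): centre of the red plastic grip on the U-bolt's crown, 36 (x) x 18 (y) x 36 (z) mm, 91 mm above the leg tips; its axes are the U-bolt's. With the U-bolt home it is 103 mm above the bench and 28 mm above the cartridge
- bolt_rest: grey block 88 (x) x 34 (y) x 36 mm on a 106 x 46 mm foot, fixed to the bench, with two wells 14 mm wide and 28 mm deep at x = -27 and +27 mm, in which the U-bolt stands loosely, its tips 8 mm above the bench. Origin: centre of its underside; z up
- tab_mid (a point): fixed to the bracket, its axes, 48 mm above the bench: where the centre of the lock slide's yellow tab stands when open, but for the yoke's y, which it shares (68 mm on the -x side of the line through both holes' middle). The tab is 7 (x) x 31 (y) x 26 mm, its top 61 mm above the bench, free on its -x side
- lock (a joint): travel (m) of the lock slide, a keyhole plate under the lugs: 0 to 0.001 open as at the start, 0.014 locked. Its tab is pushed to the bracket's +x against 2.5 N of friction; it stays where it is left. It passes only when the U-bolt is home (its grooves level with the plate, 2 mm of play up and down), else it stops after about 2 mm against the legs
- beaker: small glass beaker, 52 mm wide, 62 mm high, bystander; origin at the centre of its underside
- timer: white digital timer, 66 x 70 x 26 mm, bystander; origin at the centre of its underside
- petri: closed petri dish, 91 mm wide, 16 mm high, bystander; origin at the centre of its underside
Mind the look-alikes: they are no part of the job. Of the things shaped like the u_bolt, the steel one is meant.

How it is judged:
On the way, in this order (a step that is already met when the one before it is completed fails the run):
1. both legs of the U-bolt are in the two holes of the yoke, round the cartridge (z of u_bolt in the frame of bracket below 0.037 m and x of u_bolt in the frame of bracket between -0.004 and 0.004 m and y of u_bolt in the frame of bracket between -0.0155 and 0.0155 m and angle between u_bolt's own z axis and vertical below 0.12 rad), for 0.1 s.
2. the U-bolt is pressed home, its pad on the cartridge (z of u_bolt in the frame of bracket below 0.0138 m and angle between u_bolt's own z axis and vertical below 0.08 rad), for 0.2 s.
3. the lock slide is pushed fully in (value of joint lock above 0.0115 m), for 0.1 s.
At the end, for the whole second after the job is handed in: U-bolt upright (0.08 rad), legs through both yoke holes round the cartridge, leg tips 9 to 14.2 mm above the bench, within 4 mm across and 15.5 mm along of the bracket's middle; lock slide in over 11.5 of 14 mm; cartridge in its saddles; all at rest (z of u_bolt in the frame of bracket between 0.009 and 0.0142 m and x of u_bolt in the frame of bracket between -0.004 and 0.004 m and y of u_bolt in the frame of bracket between -0.0155 and 0.0155 m and angle between u_bolt's own z axis and vertical below 0.08 rad and value of joint lock above 0.0115 m and distance between cartridge_mid and bracket below 0.06 m and z of cartridge_mid in the frame of bracket above 0.055 m and linear speed of u_bolt below 0.02 m/s); the robot touches nothing.
It fails at once if the U-bolt pressed on the cartridge with more than 20 N, or the robot with more than 12 N (contact force between u_bolt and cartridge above 20 N or contact force between any of the arm, the fingers and cartridge above 12 N).
It fails at once if the U-bolt rammed on the bracket with more than 25 N (contact force between u_bolt and bracket above 25 N).
It fails at once if a bystander shifted by more than 20 mm (distance of any of beaker, timer, petri from where it was at the start of the episode above 0.02 m).
It also fails if it takes over 61 s, if anything falls off the work surface, if the arm or the gripper's body presses on something with over 40 N, if the wrist force passes 120 N, or if a joint passes its speed limit or range.

## Working session

There is one attempt and no reset: what is moved stays moved. The work goes in short steps, Python scripts to look and compute and a shell command to move; the robot and the scene stay as the last step left them, time stands still between calls to the robot, and variables do not carry over. Pictures are saved under pics/ and viewed, at most 10 in all, crops included, and the job is handed in when it is done.

```bash
mkdir -p pics; ls
cat > h.py <<'E'
from workcell import *
import numpy as np, cv2
from scipy.spatial.transform import Rotation as Ro
def pt(f,u,v,z=None):
    d=f["range_z"][int(round(v)),int(round(u))] if z is None else z
    return f["R"].T@(np.array([(u-f["cx"])/f["fx"]*d,(v-f["cy"])/f["fy"]*d,d])-f["t"])
def ray_z(f,u,v,Z):
    o=-f["R"].T@f["t"]; r=f["R"].T@np.array([(u-f["cx"])/f["fx"],(v-f["cy"])/f["fy"],1.]); return o+r*(Z-o[2])/r[2]
def cloud(f):
    d=f["range_z"].astype(float); v,u=np.mgrid[:384,:512]
    P=np.stack([(u-f["cx"])/f["fx"]*d,(v-f["cy"])/f["fy"]*d,d],-1)
    return (P-f["t"])@f["R"]
def wristfix(f,s):
    T=np.eye(4);T[:3,:3]=Ro.from_euler('xyz',s["tool_rot"]).as_matrix();T[:3,3]=s["position"]
    C=T@np.array(f["T_tool_cam"]);f["R"]=C[:3,:3].T;f["t"]=-C[:3,:3].T@C[:3,3];return f
E
python3 - <<'E'
from h import *
s=observe();print(s)
for n in("scene","side"):
    f=grab_frame(n);cv2.imwrite(f"pics/{n}0.png",f["image"][...,::-1])
    np.savez(f"{n}0.npz",**{k:f[k] for k in("image","range_z","R","t","fx","fy","cx","cy")})
    for th in("bracket","holes_mid","seat","cartridge_mid","u_bolt","bolt_grip","bolt_rest","tab_mid","beaker","timer","petri"):
        for r in tip_of(f,th)[:3]:
            u,v=r["position"]
            print(n,th,np.round([u,v]),round(r["confidence"],2),np.round(pt(f,u,v),3) if 0<=u<511.4 and 0<=v<383.4 else "")
E
```

```text
pics
{'clock': 0.0, 'qpos': array([ 1.19977356,  0.52202348, -0.03633521,  1.60000986,  0.02123158,
        1.02113615, -0.11281589]), 'qd': array([ 0.00043676, -0.00052844,  0.00123515, -0.00128279,  0.0002115 ,
        0.00134481,  0.00096004]), 'joint_efforts': array([-1.33719099e-03, -9.27122927e+01,  1.97983459e+00, -3.69930947e+01,
        1.78269582e-02,  8.31012876e-03, -1.05018030e-04]), 'position': array([ 0.18504543, -0.59660819,  0.23071911]), 'tool_rot': array([-3.14040679e+00,  1.09801661e-04,  3.00820288e-01]), 'force': array([ 0.01690259,  0.61715653, -0.39400673]), 'moment': array([-0.02970455,  0.01929422,  0.0193528 ]), 'finger_force': 0.0, 'grip_width': 0.08533037638774069}
scene bracket [295. 270.] 0.6 [ 0.582 -0.181  0.076]
scene holes_mid [294. 263.] 0.68 [ 0.58  -0.164  0.074]
scene seat [293. 268.] 0.64 [ 0.578 -0.177  0.076]
scene cartridge_mid [295. 255.] 0.67 [ 0.583 -0.144  0.077]
scene u_bolt [199. 273.] 0.71 [ 0.357 -0.142 -0.001]
scene u_bolt [274. 166.] 0.63 [0.554 0.178 0.024]
scene bolt_grip [195. 253.] 0.89 [ 0.358 -0.15   0.107]
scene bolt_grip [2
[... 635 characters left out ...]
0.97 [ 0.566 -0.161  0.063]
side seat [286. 254.] 0.46 [ 0.571 -0.151  0.069]
side cartridge_mid [291. 248.] 0.86 [ 0.582 -0.14   0.074]
side u_bolt [260. 158.] 0.72 [0.549 0.192 0.033]
side u_bolt [256. 142.] 0.7 [0.535 0.186 0.109]
side u_bolt [199. 272.] 0.59 [ 0.35  -0.142 -0.008]
side bolt_grip [255. 119.] 0.75 [0.54  0.279 0.107]
side bolt_grip [198. 253.] 0.68 [ 0.357 -0.146  0.103]
side bolt_grip [263. 144.] 0.65 [0.554 0.187 0.098]
side bolt_rest [257. 167.] 0.88 [0.538 0.177 0.01 ]
side bolt_rest [289. 252.] 0.66 [ 0.578 -0.146  0.07 ]
side tab_mid [266. 249.] 0.91 [ 0.527 -0.109  0.025]
side timer [224. 216.] 0.96 [0.427 0.005 0.021]
side petri [208. 163.] 0.56 [0.393 0.203 0.014]
```

```bash
python3 -c "
import cv2
a=cv2.imread('pics/scene0.png');c=a[90:350,150:350];d=cv2.imread('pics/side0.png')[90:350,150:350]
cv2.imwrite('pics/c0.png',cv2.resize(cv2.hconcat([c,d]),(800,520),interpolation=cv2.INTER_CUBIC))"
```

```text
(no output)
```

View pics/c0.png

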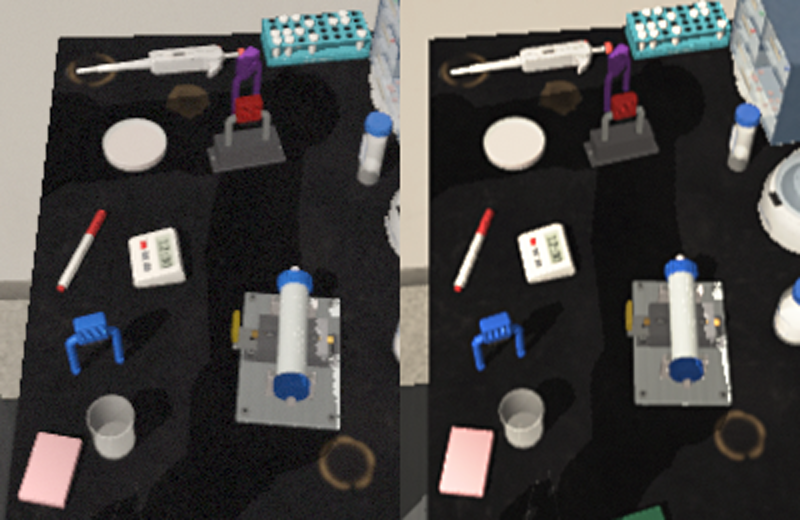

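Three look-alikes in the left (scene) view: blue U-bolt at scene pixel (195,253), purple one at (271,117), steel one with red grip at (272,144), standing in the grey rest. The steel one with the red grip fits, and this enlarged crop confirms it. Bracket with yellow tab is at about (266,257), with the blue-capped cartridge along y.

Run:
```python
from h import *
for n in("scene","side"):
    f=dict(np.load(n+"0.npz"));P=cloud(f);I=f["image"].astype(int);r,g,b=I[...,0],I[...,1],I[...,2]
    ok=f["range_z"]>0
    box=lambda x0,x1,y0,y1,z0,z1:(P[...,0]>x0)&(P[...,0]<x1)&(P[...,1]>y0)&(P[...,1]<y1)&(P[...,2]>z0)&(P[...,2]<z1)&ok
    def rect(m,nm):
        q=P[m][:,:2]; R=cv2.minAreaRect((q*1000).astype(np.float32)); print(n,nm,m.sum(),np.round(R[0]),np.round(R[1]),round(R[2],1), np.median(P[m],0).round(3))
    rect(box(.45,.72,-.32,-.02,-.005,.03)&(g>80),"plate")
    y=box(.45,.72,-.32,.0,.0,.09)&(r>120)&(b<70)&(g>90); rect(y&(P[...,0]<.56),"yellow")
    rect(box(.45,.65,.08,.26,.025,.045),"restblock")
    rect(box(.45,.65,.08,.23,.0,.05)&(b>50),"rest")
    rect(box(.45,.65,.1,.3,.08,.14)&(r>120)&(g<70)&(b<80),"redgrip")
    rect(box(.45,.65,.2,.36,.0,.2)&(b>g+40)&(r>g+20),"purple")
    rect(box(.5,.65,-.32,-.02,.05,.09),"cartr")
    rect(box(.2,.9,-.5,.4,.12,.5),"tall")
```

```text
scene plate 1978 [ 572. -163.] [242. 286.] 80.1 [ 0.572 -0.173  0.01 ]
scene yellow 50 [ 528. -125.] [29. 31.] 53.3 [ 0.523 -0.125  0.06 ]
scene restblock 352 [553. 193.] [89. 41.] 11.1 [0.552 0.186 0.037]
scene rest 636 [553. 190.] [107.  45.] 9.1 [0.55  0.182 0.029]
scene redgrip 144 [552. 191.] [34. 23.] 11.5 [0.552 0.186 0.106]
scene purple 206 [558. 292.] [70. 22.] 49.5 [0.556 0.282 0.087]
scene cartr 1129 [ 588. -138.] [117. 152.] 29.6 [ 0.586 -0.145  0.073]
scene tall 2994 [646. -27.] [904. 299.] 77.8 [0.771 0.193 0.172]
side plate 1673 [ 575. -159.] [238. 284.] 81.4 [ 0.57  -0.167  0.008]
side yellow 46 [ 527. -124.] [28. 30.] 60.0 [ 0.52  -0.122  0.058]
side restblock 303 [549. 193.] [89. 40.] 11.2 [0.548 0.188 0.034]
side rest 554 [551. 191.] [106.  46.] 8.8 [0.547 0.183 0.03 ]
side redgrip 106 [550. 190.] [32. 20.] 9.4 [0.551 0.188 0.109]
side purple 178 [552. 289.] [63. 20.] 52.3 [0.549 0.281 0.085]
side cartr 985 [ 564. -134.] [184.  97.] 84.6 [ 0.582 -0.144  0.07 ]
side tall 3460 [774. -50.] [900. 175.] 89.5 [0.77  0.202 0.17 ]
```

```bash
python3 -m creep '[[[-1,0,0,-0.02,0,0,0],[-1,0,0,-0.03,0,0,0],[-1,0.03,-0.03,-0.02,0,0,4],[-1,0.04,-0.03,-0.01,0,0,4],[-1,0.04,-0.03,0,0,0,4],[-1,0.04,-0.03,0,0,0,4],[-1,0.04,-0.03,0,0,0,0],[-1,0.04,-0.03,0,0,0,0]]]'
```

```text
clock: 2.0
position: [0.3881, -0.389, 0.3115]
tool_rot: [3.141, -0.0, 0.021]
force: [1.3, -0.7, -0.4]
grip_width: 0.0849
finger_force: 0.0
```

```bash
python3 -m creep '[[[-1,0.03,-0.045,0,0,0,0],[-1,0.03,-0.045,0,0,0,0],[-1,0.03,-0.045,0,0,0,0],[-1,0.03,-0.045,0,0,0,0],[-1,0.02,-0.045,0.0,0,0,0],[-1,0,0,0,0,0,0]]]'
python3 - <<'E'
from h import *
s=observe();f=wristfix(grab_frame("wrist"),s);print(s["position"],s["tool_rot"],np.abs(s["qd"]).max())
cv2.imwrite("pics/w1.png",f["image"][...,::-1])
np.savez("w1.npz",**{k:f[k] for k in("image","range_z","R","t","fx","fy","cx","cy")})
print(-f["R"].T@f["t"],f["fx"])
E
```

```text
clock: 2.6
position: [0.5156, -0.1696, 0.3111]
tool_rot: [-3.139, -0.001, 0.03]
force: [-0.2, -0.8, -0.8]
grip_width: 0.0857
finger_force: 0.0
[ 0.51562933 -0.16963978  0.31114986] [-3.13917613e+00 -1.10456130e-03  2.99516800e-02] 0.09259241659256434
[ 0.60025728 -0.16639035  0.45329314] 279.57056233716236
```

View pics/w1.png

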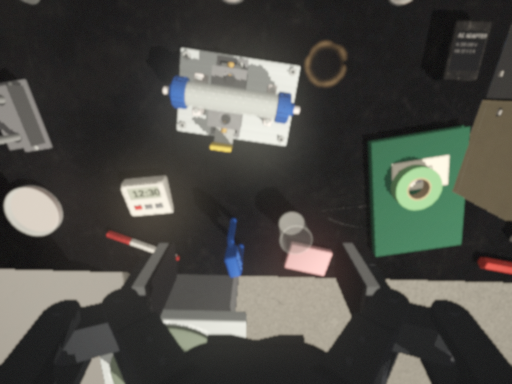

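The wrist view shows the bracket (plate corners about (180,48), (300,68), (287,146), (177,130)) with the yellow tab at (221,149) and both lugs beside the cartridge, shifted towards its left (+y) cap.

```bash
cat >> h.py <<'E'
def bracket(f):
    P=cloud(f);I=f["image"].astype(int);r,g,b=I[...,0],I[...,1],I[...,2]
    x,y,z=P[...,0],P[...,1],P[...,2]
    near=(np.hypot(x-.585,y+.155)<.13)
    m=(near&(z>.002)&(z<.1)&(f["range_z"]>0)&(g>60)).astype(np.uint8)
    m=cv2.morphologyEx(m,cv2.MORPH_OPEN,np.ones((3,3)))>0
    pl=m&(z<.016); q=P[pl]; R=cv2.minAreaRect((q[:,:2]*1000).astype(np.float32)); print("plate",pl.sum(),R,np.median(q[:,2]))
    v,u=np.nonzero(pl); W=np.array([ray_z(f,a,c,.008)[:2] for a,c in zip(u,v)]); print("  byray",cv2.minAreaRect((W*1000).astype(np.float32)))
    ye=near&(r>120)&(b<80)&(g>90)&(r>b+70); n,L,S,C=cv2.connectedComponentsWithStats(ye.astype(np.uint8))
    for i in range(1,n):
        if S[i,4]>15:
            q=P[L==i]; top=q[q[:,2]>np.percentile(q[:,2],60)]; print("yellow",S[i],q.min(0).round(4),q.max(0).round(4),q.mean(0).round(4),cv2.minAreaRect((top[:,:2]*1000).astype(np.float32)))
    c=near&(z>.062)&(z<.082); q=P[c]; R=cv2.minAreaRect((q[:,:2]*1000).astype(np.float32)); w=np.linalg.svd(q[:,:2]-q[:,:2].mean(0),full_matrices=False)[2][0]; print("cart",R,q.mean(0),np.degrees(np.arctan2(*w[::-1])),np.percentile(q[:,2],95))
    bl=near&(b>100)&(b>r+50);n,L,S,C=cv2.connectedComponentsWithStats(bl.astype(np.uint8))
    for i in range(1,n):
        if S[i,4]>30: print("cap",P[L==i].mean(0).round(4))
E
python3 - <<'E'
from h import *
f=dict(np.load("w1.npz"));bracket(f)
P=cloud(f);print(np.median(P[300:,:][P[300:,:,2]<.02],0),np.median(P[200:250,90:110,2]), P[50:130:6,200:260:5,2].round(3))
E
```

```text
plate 4627 ((587.45458984375, -136.5330810546875), (175.78173828125, 119.97135925292969), 83.57148742675781) 0.007324356173376712
  byray ((587.5269165039062, -136.6632080078125), (174.60487365722656, 119.02610778808594), 83.57176208496094)
cart ((565.3712768554688, -132.92520141601562), (181.33168029785156, 84.8363037109375), 83.72807312011719) [ 0.58817896 -0.13427103  0.0714918 ] -96.41136433225094 0.07663790668739118
cap [ 0.5951 -0.0656  0.0723]
cap [ 0.5793 -0.2039  0.0749]
[-0.50249144 -0.20306037 -0.79664108] -0.0015528074596595316 [[ 0.007 -0.001 -0.    -0.001 -0.001 -0.001 -0.001 -0.    -0.001 -0.001
  -0.001  0.   ]
 [ 0.005  0.007  0.007  0.007  0.011  0.009  0.008  0.007  0.007  0.
   0.    -0.001]
 [ 0.007  0.007  0.007  0.006  0.01   0.011  0.037  0.011  0.015  0.009
   0.007  0.009]
 [ 0.009  0.008  0.007  0.041  0.041  0.04   0.04   0.042  0.025  0.009
   0.01   0.007]
 [ 0.053  0.032  0.007  0.042  0.041  0.037  0.037  0.042  0.043  0.041
   0.007  0.007]
 [ 0.051  0.033  0.007  0.041  0.042  0.037  0.01   0.042  0.042  0.042
   0.007  0.007]
 [ 0.068  0.069  0.068  0.066  0.066  0.065  0.063  0.042  0.042  0.041
   0.007  0.006]
 [ 0.075  0.074  0.073  0.072  0.072  0.071  0.074  0.072  0.069  0.07
   0.068  0.067]
 [ 0.074  0.074  0.075  0.074  0.074  0.074  0.073  0.074  0.075  0.074
   0.073  0.073]
 [ 0.069  0.07   0.072  0.072  0.072  0.072  0.075  0.073  0.075  0.074
   0.074  0.074]
 [ 0.053  0.013  0.041  0.039  0.063  0.068  0.068  0.068  0.07   0.072
   0.071  0.073]
 [ 0.007  0.006  0.041  0.04   0.038  0.011  0.041  0.041  0.04   0.008
   0.007  0.007]
 [ 0.007  0.006  0.041  0.042  0.042  0.038  0.041  0.043  0.042  0.007
   0.007  0.008]
 [ 0.008  0.007  0.008  0.023  0.024  0.038  0.041  0.043  0.036  0.008
   0.007  0.008]]
```

```bash
cat >> h.py <<'E'
BC=np.array([.5875,-.1366]);BY=np.radians(-6.43)
def inb(P,c=BC,y=BY):
    d=P[...,:2]-c; return np.stack([d[...,0]*np.cos(y)+d[...,1]*np.sin(y),-d[...,0]*np.sin(y)+d[...,1]*np.cos(y),P[...,2]],-1)
def lugs(f,c=BC,y=BY):
    Q=inb(cloud(f),c,y);z=Q[...,2]
    for sgn in(-1,1):
        m=(z>.038)&(z<.046)&(Q[...,0]*sgn>.02)&(Q[...,0]*sgn<.045)&(abs(Q[...,1])<.045)
        q=Q[m]; e=np.percentile(q,[1,99],axis=0); print("lug",sgn,m.sum(),e.round(4).tolist(),"ymid",e[:,1].mean())
        h=(z<.03)&(z>-.05)&(abs(Q[...,0]-sgn*.027)<.0075)&(abs(Q[...,1]-e[:,1].mean())<.012); print(" hole",h.sum(),Q[h].mean(0) if h.any() else 0)
    I=f["image"].astype(int);r,g,b=I[...,0],I[...,1],I[...,2]
    t=(Q[...,0]>-.085)&(Q[...,0]<-.05)&(abs(Q[...,1])<.05)&(z>.03)&(z<.07); q=Q[t]; print("tab",t.sum(),q.min(0),q.max(0),np.percentile(q,[2,98],axis=0).mean(0))
E
python3 - <<'E'
from h import *
f=dict(np.load("w1.npz"));lugs(f)
E
```

```text
lug -1 454 [[-0.0422, -0.0124, 0.0383], [-0.0203, 0.0394, 0.0433]] ymid 0.013475883102063381
 hole 42 [-0.02949971  0.01333449  0.01101034]
lug 1 517 [[0.0203, -0.0125, 0.0383], [0.0421, 0.0427, 0.0432]] ymid 0.015105357525177719
 hole 51 [0.02711778 0.0133619  0.01084546]
tab 160 [-0.07047872 -0.00429408  0.0368829 ] [-0.0635365   0.02584324  0.06232349] [-0.0668657   0.01074003  0.04953771]
```

```bash
python3 -m creep '[[[-1,0,-0.04,0,0,0,0],[-1,0,-0.045,0,0,0,0],[-1,0,-0.045,0,0,0,0],[-1,0,-0.045,0,0,0,-4],[-1,-0.01,-0.045,0.0,0,0,-4],[-1,-0.01,-0.04,0,0,0,0],[-1,-0.01,-0.04,0,0,0,0],[-1,0,0,0,0,0,0],[-1,0,0,0,0,0,0]]]'
python3 - <<'E'
from h import *
s=observe();f=wristfix(grab_frame("wrist"),s);print(s["position"],s["tool_rot"],np.abs(s["qd"]).max())
cv2.imwrite("pics/w2.png",f["image"][...,::-1])
P=cloud(f);x,y,z=np.moveaxis(P,-1,0);I=f["image"].astype(int);r,g,b=np.moveaxis(I,-1,0)
near=(np.hypot(x-.55,y-.19)<.075)
for nm,m in(("block",near&(z>.03)&(z<.042)),("foot",near&(z>.003)&(z<.042)),("grip",near&(z>.08)&(z<.125)&(r>g+50)),("griptop",near&(z>.104)&(z<.125)&(r>g+50)),("all hi",near&(z>.06)&(z<.125))):
    if m.sum()>5: print(nm,m.sum(),cv2.minAreaRect((P[m][:,:2]*1000).astype(np.float32)),np.percentile(P[m],[2,98],axis=0).round(4).tolist())
E
```

```text
clock: 3.55
position: [0.4628, 0.118, 0.3113]
tool_rot: [3.141, -0.0, 0.162]
force: [0.7, -0.4, -0.1]
grip_width: 0.0856
finger_force: 0.0
[0.46282255 0.11796412 0.3112822 ] [ 3.14121225e+00 -3.97526554e-04  1.61539078e-01] 0.0257953708511911
block 967 ((551.4201049804688, 194.78285217285156), (87.91199493408203, 34.043983459472656), 10.300052642822266) [[0.5086, 0.1734, 0.0326], [0.5944, 0.2161, 0.037]]
foot 1544 ((551.5375366210938, 194.12327575683594), (104.66203308105469, 44.990447998046875), 10.857281684875488) [[0.5012, 0.1685, 0.0032], [0.6018, 0.2167, 0.0368]]
grip 620 ((550.676513671875, 194.66587829589844), (35.53459548950195, 19.98357582092285), 10.959198951721191) [[0.5345, 0.1836, 0.0854], [0.5674, 0.2044, 0.1144]]
griptop 550 ((550.8462524414062, 194.78761291503906), (35.13896560668945, 19.82915496826172), 10.882767677307129) [[0.5348, 0.1842, 0.1075], [0.5675, 0.2045, 0.1144]]
all hi 819 ((551.4065551757812, 194.8072509765625), (62.72486114501953, 19.98357582092285), 10.959197998046875) [[0.5239, 0.1837, 0.0705], [0.5793, 0.2042, 0.1143]]
```

```bash
python3 -m creep '[[[-0.2,0.03,-0.02,0,0,0,0],[-0.2,0.035,-0.022,0,0,0,-1.4],[-0.2,0.0344,-0.0196,0,0,0,0],[-0.2,0,0,0.04,0,0,0],[-0.2,0,0,0.045,0,0,0],[-0.2,0,0,0,0,0,0],[-0.2,0,0,0,0,0,0]]]'
python3 - <<'E'
from h import *
s=observe();print(s["position"],s["tool_rot"],s["grip_width"])
f=wristfix(grab_frame("wrist"),s);cv2.imwrite("pics/w3.png",f["image"][...,::-1])
d=np.array([.5511,.1948,.085])-s["position"];y=s["tool_rot"][2];print(d[0]*np.cos(y)+d[1]*np.sin(y),d[0]*np.sin(y)-d[1]*np.cos(y),-d[2],np.degrees(y))
P=cloud(f);x,y,z=np.moveaxis(P,-1,0);r,g,b=np.moveaxis(f["image"].astype(int),-1,0)
m=(abs(x-.55)<.06)&(abs(y-.29)<.05)&(b>g+30)&(r>g+15)&(z<.2);print(m.sum(),P[m].min(0),P[m].max(0)) if m.any() else 0
E
```

```text
clock: 4.3
position: [0.551, 0.1946, 0.2268]
tool_rot: [3.141, 0.001, 0.184]
force: [0.1, -0.1, 1.4]
grip_width: 0.0511
finger_force: 0.0
[0.55097847 0.19463918 0.22684137] [3.14125054e+00 6.90692148e-04 1.83877840e-01] 0.05108597832792528
0.0001488863515959497 -0.00013588462416324476 0.14184136556211463 10.535424175942602
1626 [ 0.49880319  0.26687982 -0.00330688] [0.5777942  0.33985057 0.10723226]
```

View pics/w3.png

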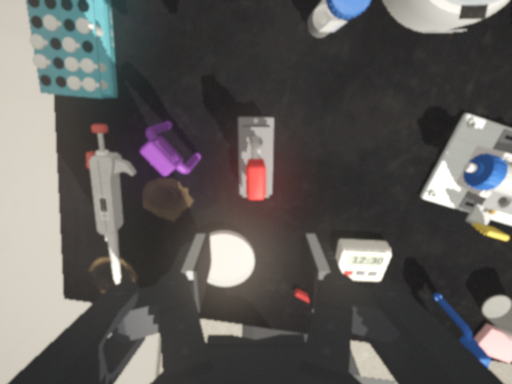

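The steel U-bolt with its red grip is at (256,170), centred between the fingers. The purple one at (168,152) is clear of them, so I go down.

```bash
python3 -m creep '[[[-0.2,0,0,0.04,0,0,0],[-0.2,0,0,0.04,0,0,0],[-0.2,0,0,0.03,0,0,0],[-0.2,0,0,0.02,0,0,0],[-0.2,0,0,0.012,0,0,0],[-0.2,0,0,0,0,0,0],[-0.2,0,0,0,0,0,0]]]'
python3 -m creep '[[[1,0,0,0,0,0,0],[1,0,0,0,0,0,0],[1,0,0,0,0,0,0],[1,0,0,0,0,0,0],[1,0,0,0,0,0,0]]]' 60
```

```text
clock: 5.05
position: [0.5514, 0.196, 0.0858]
tool_rot: [-3.141, -0.002, 0.185]
force: [-0.1, -0.0, 0.3]
grip_width: 0.0515
finger_force: 0.0
clock: 5.55
position: [0.5511, 0.1956, 0.0852]
tool_rot: [3.141, -0.001, 0.185]
force: [-1.0, -1.8, 9.7]
grip_width: 0.0171
finger_force: 58.3
```

```bash
python3 -m creep '[[[1,0,0,-0.01,0,0,0],[1,0,0,-0.025,0,0,0],[1,0,0,-0.04,0,0,0],[1,0,0,-0.045,0,0,0],[1,0,0,-0.04,0,0,0],[1,-0.01,0,-0.025,0,0,0],[1,0,0,0,0,0,0],[1,0,0,0,0,0,0]]]'
python3 - <<'E'
from h import *
s=observe();print(s["position"],s["tool_rot"],s["force"],s["moment"])
f=wristfix(grab_frame("wrist"),s);cv2.imwrite("pics/w4.png",f["image"][...,::-1])
P=cloud(f);T=Ro.from_euler('xyz',s["tool_rot"]).as_matrix();L=(P-s["position"])@T
r,g,b=np.moveaxis(f["image"].astype(int),-1,0)
m=(abs(L[...,0])<.06)&(abs(L[...,1])<.03)&(L[...,2]>-.03)&(L[...,2]<.11)&(f["range_z"]>0)
for a in np.arange(-.03,.11,.01):
    k=m&(L[...,2]>=a)&(L[...,2]<a+.01)
    if k.sum()>4:print(round(a,3),k.sum(),np.percentile(L[k],[2,98],axis=0)[:,:2].round(4).tolist())
side=grab_frame("side");cv2.imwrite("pics/s4.png",side["image"][...,::-1])
E
```

```text
clock: 6.35
position: [0.5405, 0.1938, 0.2697]
tool_rot: [-3.142, -0.001, 0.186]
force: [-0.1, 0.2, -1.8]
grip_width: 0.0171
finger_force: 58.9
[0.54050549 0.19384191 0.26965439] [-3.14158543e+00 -9.63763699e-04  1.85579056e-01] [-0.09690571  0.23119892 -1.76655452] [-0.01381292 -0.02371817 -0.00586178]
-0.03 2937 [[-0.0146, -0.0203], [0.0179, 0.0188]]
-0.02 793 [[0.0069, -0.022], [0.0183, 0.0206]]
-0.01 522 [[0.0072, -0.0202], [0.0219, 0.0189]]
0.0 438 [[0.0165, -0.0075], [0.0308, 0.0063]]
0.01 105 [[0.0129, -0.0052], [0.0321, 0.0044]]
0.02 73 [[0.0283, -0.0048], [0.0321, 0.0041]]
0.03 66 [[0.0285, -0.005], [0.0321, 0.0043]]
0.04 52 [[0.0279, -0.0046], [0.0321, 0.0045]]
0.05 46 [[0.0287, -0.0047], [0.032, 0.0043]]
0.06 14 [[0.0289, -0.0046], [0.0319, 0.0041]]
0.07 46 [[0.0275, -0.0043], [0.0318, 0.0045]]
```

View pics/w4.png

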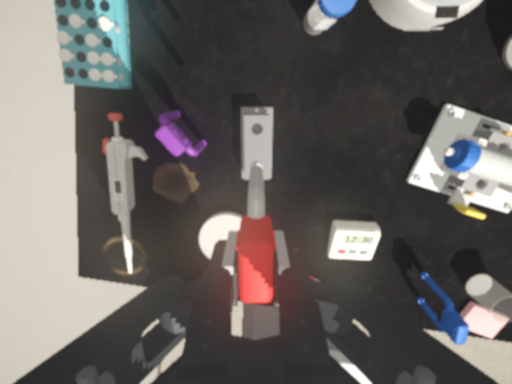

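The U-bolt is held straight: its front leg at (257,190) points down the tool axis, and the rest at (257,140) is empty. Next I go to the bracket for a closer look.

```bash
python3 -m creep '[[[1,0,0.015,0,0,0,5.7],[1,0,0.02,0,0,0,5.7],[1,0,0.025,0,0,0,5.7],[1,-0.003,0.04,0.005,0,0,0],[1,-0.005,0.045,0.005,0,0,0],[1,-0.005,0.045,0.005,0,0,0],[1,-0.005,0.045,0.005,0,0,0],[1,-0.005,0.045,0.01,0,0,0],[1,-0.005,0.035,0.01,0,0,0],[1,0,0.015,0,0,0,0]]]'
python3 -m creep '[[[1,0,0,0,0,0,0],[1,0,0,0,0,0,0],[1,0,0,0,0,0,0]]]'
python3 - <<'E'
from h import *
s=observe();f=wristfix(grab_frame("wrist"),s);print(s["position"],s["tool_rot"],np.abs(s["qd"]).max())
cv2.imwrite("pics/w5.png",f["image"][...,::-1])
np.savez("w5.npz",**{k:f[k] for k in("image","range_z","R","t","fx","fy","cx","cy")})
bracket(f);lugs(f)
E
```

```text
clock: 7.45
position: [0.4842, -0.1342, 0.227]
tool_rot: [3.141, 0.004, -0.117]
force: [0.1, -0.1, -0.5]
grip_width: 0.0169
finger_force: 58.7
clock: 7.75
position: [0.4867, -0.1297, 0.2288]
tool_rot: [-3.141, 0.0, -0.111]
force: [-0.2, -0.2, -2.7]
grip_width: 0.0173
finger_force: 58.7
[ 0.4867036  -0.12973267  0.22879535] [-3.14108816e+00  4.96648676e-04 -1.11386460e-01] 0.005615203224496952
plate 7227 ((587.1011962890625, -136.4427490234375), (176.02963256835938, 120.0556869506836), 83.67996978759766) 0.007395456187166336
  byray ((587.007080078125, -136.418701171875), (174.53744506835938, 118.7013931274414), 83.63766479492188)
yellow [232 143  22   1  22] [ 0.5047 -0.1279 -0.0028] [ 0.5076 -0.0998 -0.    ] [ 0.5062 -0.1139 -0.001 ] ((505.9727478027344, -117.29402160644531), (18.635387420654297, 0.11690032482147217), 83.62615966796875)
cart ((564.486328125, -131.79702758789062), (181.27975463867188, 85.91232299804688), 83.65364074707031) [ 0.58713958 -0.13461496  0.071649  ] -96.50314812038468 0.07678966450340291
cap [ 0.5983 -0.0671  0.075 ]
cap [ 0.5784 -0.2038  0.0732]
lug -1 770 [[-0.0414, -0.0124, 0.0383], [-0.0206, 0.0352, 0.043]] ymid 0.011412974649239785
 hole 83 [-0.02773027  0.01219707  0.01077897]
lug 1 891 [[0.0201, -0.0127, 0.0383], [0.0432, 0.0352, 0.0432]] ymid 0.01124547916346564
 hole 89 [0.02934405 0.01213764 0.01067201]
tab 236 [-0.07035766 -0.00328433  0.03848018] [-0.06379347  0.02573657  0.06210057] [-0.06705373  0.01115408  0.05074651]
```

```bash
python3 -m creep '[[[1,0.03,-0.005,0,0,0,0],[1,0.04,-0.006,0,0,0,0],[1,0.0305,-0.0048,0,0,0,0],[1,0,0,0.03,0,0,0],[1,0,0,0.03,0,0,0],[1,0,0,0,0,0,0],[1,0,0,0,0,0,0],[1,0,0,0,0,0,0]]]'
python3 - <<'E'
from h import *
s=observe();f=wristfix(grab_frame("wrist"),s);print(s["position"],s["tool_rot"],s["force"])
cv2.imwrite("pics/w6.png",f["image"][...,::-1])
c=np.array([.587,-.1364]);y=np.radians(-6.35)
print("tool in br",inb(s["position"],c,y)); lugs(f,c,y)
P=cloud(f);Q=inb(P,c,y);m=(Q[...,0]>.022)&(Q[...,0]<.036)&(Q[...,2]>.085)&(Q[...,2]<.14)&(abs(Q[...,1]-.011)<.02);print("leg",m.sum(),np.percentile(Q[m],[1,2,98,99.5],axis=0))
E
```

```text
clock: 8.6
position: [0.589, -0.1263, 0.1708]
tool_rot: [3.142, -0.002, -0.113]
force: [0.4, 0.3, -0.1]
grip_width: 0.0172
finger_force: 58.7
[ 0.58896688 -0.12626801  0.17082951] [ 3.14159016e+00 -2.16488410e-03 -1.12542457e-01] [ 0.41330432  0.31011628 -0.13909066]
tool in br [0.00083419 0.01028737 0.17082951]
lug -1 387 [[-0.0402, -0.0121, 0.0398], [-0.0248, 0.0347, 0.0428]] ymid 0.011314508592993508
 hole 0 0
lug 1 960 [[0.0202, -0.0438, 0.0383], [0.0424, 0.0351, 0.0432]] ymid -0.004348138388055964
 hole 20 [ 0.0255839  -0.00374525  0.00871942]Traceback (most recent call last):
  File "<stdin>", line 5, in <module>
  File "h.py", line 42, in lugs
    t=(Q[...,0]>-.085)&(Q[...,0]<-.05)&(abs(Q[...,1])<.05)&(z>.03)&(z<.07); q=Q[t]; print("tab",t.sum(),q.min(0),q.max(0),np.percentile(q,[2,98],axis=0).mean(0))
                                                                                                        ~~~~~^^^
    return umr_minimum(a, axis, None, out, keepdims, initial, where)
ValueError: zero-size array to reduction operation minimum which has no identity
```

View pics/w6.png

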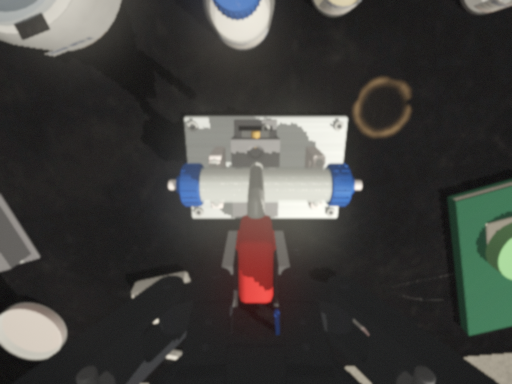

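The bolt's front leg at (257,175) points over the +x lug at (255,150), with the cartridge below and the legs straddling it. I descend gently.

```bash
python3 -m creep '[[[1,-0.0008,-0.001,0.01,0,0,0],[1,0,0,0.014,0,0,0],[1,0,0,0.01,0,0,0],[1,0,0,0.004,0,0,0],[1,0,0,0,0,0,0],[1,0,0,0,0,0,0]]]'
python3 - <<'E'
from h import *
s=observe();f=wristfix(grab_frame("wrist"),s);print(s["position"],s["tool_rot"],s["force"])
c=np.array([.587,-.1364]);y=np.radians(-6.35)
print("tool in br",inb(s["position"],c,y)); 
P=cloud(f);Q=inb(P,c,y);z=Q[...,2]
m=(Q[...,0]>.022)&(Q[...,0]<.036)&(z>.062)&(z<.12)&(abs(Q[...,1]-.011)<.02);print("leg",m.sum(),np.percentile(Q[m],[2,98],axis=0))
m=(Q[...,0]>.022)&(Q[...,0]<.042)&(z>.037)&(z<.044)&(Q[...,1]>-.02)&(Q[...,1]<.045);print("lug",m.sum(),np.percentile(Q[m],[1,99],axis=0))
cv2.imwrite("pics/w7.png",cv2.resize(f["image"][100:240,170:360,::-1],(760,560)))
E
```

```text
clock: 9.25
position: [0.5875, -0.1254, 0.1311]
tool_rot: [-3.142, 0.0, -0.113]
force: [0.7, -0.1, -1.3]
grip_width: 0.0174
finger_force: 58.8
[ 0.5875374  -0.12542454  0.13114435] [-3.14155125e+00  4.07973262e-05 -1.12894936e-01] [ 0.65122994 -0.08131247 -1.29679844]
tool in br [-0.0006798   0.01096756  0.13114435]
leg 330 [[0.02720343 0.0066488  0.06973406]
 [0.03115791 0.01602902 0.11969508]]
lug 1165 [[ 0.02236097 -0.0124296   0.03774125]
 [ 0.0411632   0.03513629  0.04277845]]
```

View pics/w7.png

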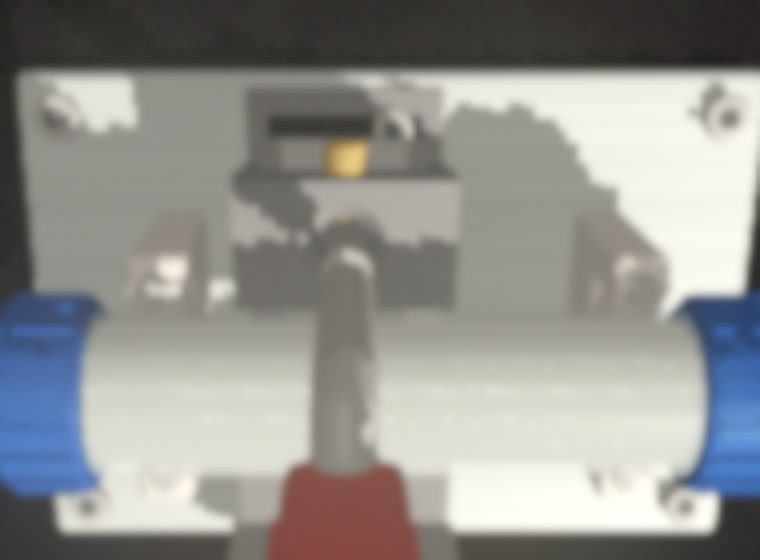

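The leg tip sits right over the countersunk hole of the +x lug (at about (345,230) in the enlarged crop). Measured leg y is 11.3 mm and lug y 11.35 mm. I go down in small steps.

```bash
python3 -m creep '[[[1,0.0004,0,0.003,0,0,0],[1,0,0,0.003,0,0,0],[1,0,0,0.002,0,0,0],[1,0,0,0.002,0,0,0],[1,0,0,0.0015,0,0,0],[1,0,0,0.0015,0,0,0],[1,0,0,0.0015,0,0,0],[1,0,0,0,0,0,0],[1,0,0,0,0,0,0]]]'
```

```text
clock: 10.2
position: [0.5878, -0.1255, 0.1166]
tool_rot: [-3.142, 0.0, -0.113]
force: [-0.2, 0.5, -1.2]
grip_width: 0.0174
finger_force: 58.8
```

```bash
python3 -m creep '[[[1,0,0,0.001,0,0,0],[1,0,0,0.001,0,0,0],[1,0,0,0.001,0,0,0],[1,0,0,0,0,0,0]]]'; python3 -m creep '[[[1,0,0,0.001,0,0,0],[1,0,0,0.0005,0,0,0],[1,0,0,0,0,0,0],[1,0,0,0,0,0,0]]]'
```

```text
clock: 10.6
position: [0.5878, -0.1254, 0.1135]
tool_rot: [-3.142, 0.0, -0.113]
force: [0.6, 0.9, -1.0]
grip_width: 0.0168
finger_force: 58.8
clock: 11.0
position: [0.588, -0.1255, 0.1122]
tool_rot: [-3.142, -0.0, -0.113]
force: [0.6, 0.8, -1.4]
grip_width: 0.0169
finger_force: 58.9
```

```bash
python3 -m creep '[[[1,0,0,0.001,0,0,0],[1,0,0,0.001,0,0,0],[1,0,0,0,0,0,0]]]'; python3 -m creep '[[[1,0,0,0.001,0,0,0],[1,0,0,0.001,0,0,0],[1,0,0,0,0,0,0]]]'
```

```text
clock: 11.3
position: [0.588, -0.1254, 0.11]
tool_rot: [-3.141, -0.0, -0.113]
force: [3.1, 0.3, -3.8]
grip_width: 0.0174
finger_force: 58.9
clock: 11.6
position: [0.5879, -0.1254, 0.1079]
tool_rot: [-3.142, 0.0, -0.113]
force: [3.4, 1.0, -1.6]
grip_width: 0.0171
finger_force: 58.7
```

```bash
python3 -m creep '[[[1,0.0005,0,0.001,0,0,0],[1,0,0,0.001,0,0,0],[1,0,0,0.001,0,0,0],[1,0,0,0,0,0,0]]]'; python3 -m creep '[[[1,0,0,0.001,0,0,0],[1,0,0,0.001,0,0,0],[1,0,0,0.001,0,0,0],[1,0,0,0,0,0,0]]]'
```

```text
clock: 12.0
position: [0.588, -0.1255, 0.1047]
tool_rot: [-3.142, 0.001, -0.113]
force: [1.6, -0.5, -4.2]
grip_width: 0.0171
finger_force: 58.7
clock: 12.4
position: [0.588, -0.1255, 0.1018]
tool_rot: [3.142, 0.001, -0.113]
force: [-0.0, 0.3, -1.2]
grip_width: 0.0169
finger_force: 58.9
```

```bash
python3 -m creep '[[[1,0,0,0.001,0,0,0],[1,0,0,0.001,0,0,0],[1,0,0,0.001,0,0,0],[1,0,0,0.001,0,0,0],[1,0,0,0,0,0,0]]]'; python3 -m creep '[[[1,0,0,0.001,0,0,0],[1,0,0,0.001,0,0,0],[1,0,0,0.001,0,0,0],[1,0,0,0,0,0,0]]]'
python3 - <<'E'
from h import *
s=observe();f=wristfix(grab_frame("wrist"),s);print(s["position"],s["force"])
P=cloud(f);T=Ro.from_euler('xyz',s["tool_rot"]).as_matrix();L=(P-s["position"])@T
c=np.array([.587,-.1364]);Q=inb(P,c,np.radians(-6.35));r,g,b=np.moveaxis(f["image"].astype(int),-1,0)
m=(r>g+50)&(abs(L[...,0])<.03)&(abs(L[...,1])<.02)&(L[...,2]>-.06)&(L[...,2]<.05);print(np.percentile(L[m],[1,2,50,98],axis=0).round(4),np.percentile(Q[m],[2,50,98],axis=0).round(4))
E
```

```text
clock: 12.9
position: [0.5884, -0.1255, 0.098]
tool_rot: [-3.142, -0.0, -0.113]
force: [0.4, 0.1, -3.6]
grip_width: 0.0174
finger_force: 58.8
clock: 13.3
position: [0.5883, -0.1255, 0.0949]
tool_rot: [-3.142, 0.0, -0.113]
force: [0.3, -0.5, -2.8]
grip_width: 0.0168
finger_force: 58.7
[ 0.58827159 -0.12553219  0.09487762] [ 0.29117147 -0.48284804 -2.78620268]
[[-0.0158 -0.0094 -0.0292]
 [-0.015  -0.0093 -0.029 ]
 [ 0.0081 -0.0011 -0.0273]
 [ 0.0179  0.0074 -0.0038]] [[-0.0149  0.0035  0.0987]
 [ 0.0082  0.012   0.1222]
 [ 0.018   0.0203  0.1238]]
```

```bash
python3 -m creep '[[[1,0,0,0.001,0,0,0],[1,0,0,0.001,0,0,0],[1,0,0,0.001,0,0,0],[1,0,0,0,0,0,0],[1,0,0,0,0,0,0]]]'; python3 -m creep '[[[1,0,0,0.0005,0,0,0],[1,0,0,0.0005,0,0,0],[1,0,0,0,0,0,0],[1,0,0,0,0,0,0]]]'
```

```text
clock: 13.85
position: [0.5882, -0.1255, 0.0918]
tool_rot: [-3.142, 0.0, -0.113]
force: [1.1, -0.2, -4.0]
grip_width: 0.0171
finger_force: 58.6
clock: 14.25
position: [0.5884, -0.1255, 0.0911]
tool_rot: [-3.142, 0.0, -0.113]
force: [0.8, -0.4, -0.7]
grip_width: 0.0171
finger_force: 59.2
```

```bash
for i in 1 2; do :; done; python3 -m creep '[[[1,0,0,0.0005,0,0,0],[1,0,0,0.0005,0,0,0],[1,0,0,0,0,0,0],[1,0,0,0,0,0,0]]]'; python3 -m creep '[[[1,0,0,0.0005,0,0,0],[1,0,0,0,0,0,0],[1,0,0,0,0,0,0]]]'
```

```text
clock: 14.65
position: [0.5883, -0.1255, 0.09]
tool_rot: [-3.142, 0.0, -0.113]
force: [1.3, -1.1, -0.8]
grip_width: 0.0166
finger_force: 59.1
clock: 14.95
position: [0.5883, -0.1255, 0.0895]
tool_rot: [-3.142, 0.0, -0.113]
force: [2.0, -0.4, -1.0]
grip_width: 0.0169
finger_force: 59.0
```

```bash
python3 -m creep '[[[1,0,0,0.0005,0,0,0],[1,0,0,0,0,0,0],[1,0,0,0,0,0,0]]]'; python3 -m creep '[[[1,0,0,0.0003,0,0,0],[1,0,0,0,0,0,0],[1,0,0,0,0,0,0]]]'
```

```text
clock: 15.25
position: [0.5884, -0.1255, 0.0891]
tool_rot: [-3.142, -0.0, -0.113]
force: [1.0, -0.1, 1.9]
grip_width: 0.0171
finger_force: 59.5
clock: 15.55
position: [0.5884, -0.1255, 0.0891]
tool_rot: [3.142, -0.0, -0.113]
force: [-1.2, -0.2, 5.5]
grip_width: 0.017
finger_force: 60.1
```

```bash
python3 -m creep '[[[1,0,0,0,0,0,0],[1,0,0,0,0,0,0],[1,0,0,0,0,0,0]]]'; python3 -m creep '[[[0.3,0,0,0,0,0,0],[0.1,0,0,0,0,0,0],[-0.2,0,0,0,0,0,0],[-0.2,0,0,0,0,0,0],[-0.2,0,0,-0.005,0,0,0],[-0.2,0,0,-0.01,0,0,0],[-0.2,0,0,-0.03,0,0,0],[-0.2,0,0,-0.03,0,0,0],[-0.2,0,0,0,0,0,0],[-0.2,0,0,0,0,0,0]]]'
python3 - <<'E'
from h import *
s=observe();f=wristfix(grab_frame("wrist"),s);print(s["position"],s["force"])
P=cloud(f);c=np.array([.587,-.1364]);Q=inb(P,c,np.radians(-6.35));r,g,b=np.moveaxis(f["image"].astype(int),-1,0)
m=(r>g+50)&(abs(Q[...,0])<.03)&(abs(Q[...,1]-.011)<.02)&(Q[...,2]>.06)&(Q[...,2]<.14);print(np.percentile(Q[m],[2,50,98],axis=0).round(4))
k=(abs(Q[...,0])<.012)&(abs(Q[...,1])<.06)&(Q[...,2]>.06)&(Q[...,2]<.09);print("cart top",np.percentile(Q[k],[50,95],axis=0)[:,2])
cv2.imwrite("pics/w8.png",f["image"][...,::-1])
E
```

```text
clock: 15.85
position: [0.5884, -0.1255, 0.0891]
tool_rot: [3.142, -0.0, -0.113]
force: [-0.6, -0.4, 6.1]
grip_width: 0.0171
finger_force: 60.1
clock: 16.85
position: [0.5887, -0.1256, 0.165]
tool_rot: [3.141, -0.002, -0.113]
force: [-0.4, -0.3, -0.4]
grip_width: 0.0511
finger_force: 0.0
[ 0.58871163 -0.12562682  0.16502248] [-0.35823762 -0.28200522 -0.42633441]
[[-0.0157  0.0028  0.0964]
 [ 0.004   0.0119  0.1166]
 [ 0.0178  0.0208  0.1184]]
cart top [0.07306834 0.07491842]
```

View pics/w8.png

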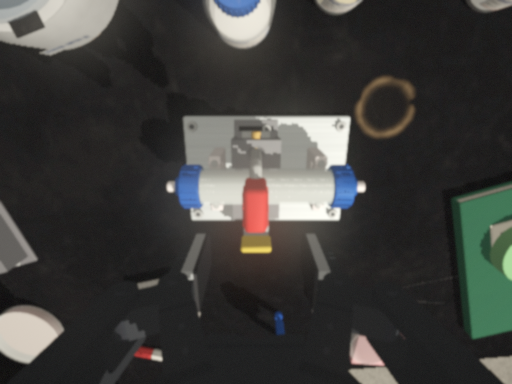

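The U-bolt stands home: its grip is at (257,205), upright over the cartridge, with the yellow tab at (256,243) still open. Next I close the fingers behind the tab and push it.

```bash
python3 -m creep '[[[1,-0.03,0,0,0,0,0],[1,-0.04,0,0,0,0,0],[1,-0.027,0,0,0,0,0],[1,0,0,0.03,0,0,0],[1,0,0,0.03,0,0,0],[1,0,0,0.03,0,0,0],[1,0,0,0.026,0,0,0],[1,0,0,0,0,0,0],[1,0,0,0,0,0,0],[1,0,0,0,0,0,0]]]' 40
python3 - <<'E'
from h import *
s=observe();c=np.array([.587,-.1364]);print(inb(s["position"],c,np.radians(-6.35)),s["force"])
f=wristfix(grab_frame("wrist"),s);Q=inb(cloud(f),c,np.radians(-6.35));r,g,b=np.moveaxis(f["image"].astype(int),-1,0)
m=(r>120)&(b<90)&(g>90)&(Q[...,0]>-.09)&(Q[...,0]<-.04)&(abs(Q[...,1]-.01)<.03);print(m.sum(),np.percentile(Q[m],[2,50,98],axis=0).round(4) if m.any() else 0)
cv2.imwrite("pics/w9.png",f["image"][...,::-1])
E
```

```text
clock: 17.9
position: [0.4925, -0.1147, 0.0489]
tool_rot: [3.142, -0.001, -0.113]
force: [0.5, -0.5, 0.1]
grip_width: -0.0005
finger_force: 0.0
[-0.0963396   0.01115031  0.04887877] [ 0.45073451 -0.53543453  0.10800139]
913 [[-0.0697 -0.0025  0.0386]
 [-0.0646  0.0101  0.0593]
 [-0.0473  0.0252  0.0611]]
```

View pics/w9.png

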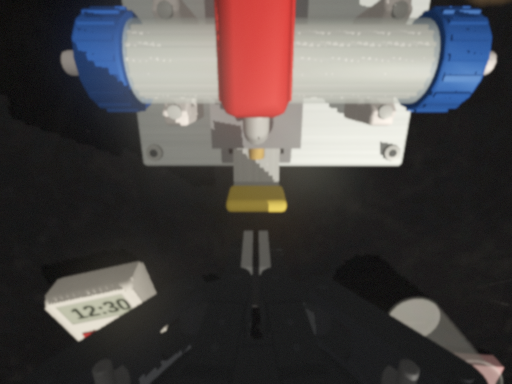

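The shut fingers at (256,250) stand square behind the yellow tab at (256,199). The beaker at (415,315) and the timer at (100,300) are clear.

```bash
python3 -m creep '[[[1,0.005,0,0,0,0,0],[1,0.004,0,0,0,0,0],[1,0.003,0,0,0,0,0],[1,0.002,0,0,0,0,0],[1,0.002,0,0,0,0,0],[1,0,0,0,0,0,0],[1,0,0,0,0,0,0]]]'; python3 -m creep '[[[1,0.002,0,0,0,0,0],[1,0.002,0,0,0,0,0],[1,0,0,0,0,0,0]]]'; python3 -m creep '[[[1,0.002,0,0,0,0,0],[1,0.002,0,0,0,0,0],[1,0,0,0,0,0,0]]]'
```

```text
clock: 18.65
position: [0.5079, -0.1164, 0.0478]
tool_rot: [-3.142, -0.0, -0.113]
force: [-0.1, 0.9, -0.3]
grip_width: -0.0
finger_force: 0.0
clock: 18.95
position: [0.512, -0.1169, 0.0477]
tool_rot: [-3.142, 0.0, -0.113]
force: [-1.1, 1.2, -0.1]
grip_width: 0.0001
finger_force: 0.3
clock: 19.25
position: [0.5161, -0.1173, 0.0478]
tool_rot: [-3.142, -0.0, -0.113]
force: [-0.6, -0.2, 0.1]
grip_width: -0.0001
finger_force: 0.2
```

```bash
cat > t.py <<'E'
from h import *
s=observe();c=np.array([.587,-.1364]);print(inb(s["position"],c,np.radians(-6.35)),s["force"])
f=wristfix(grab_frame("wrist"),s);Q=inb(cloud(f),c,np.radians(-6.35));r,g,b=np.moveaxis(f["image"].astype(int),-1,0)
m=(r>120)&(b<90)&(g>90)&(Q[...,0]>-.09)&(Q[...,0]<-.03)&(abs(Q[...,1]-.01)<.03)&(Q[...,2]>.057);print("tab top",m.sum(),np.percentile(Q[m],[2,50,98],axis=0).round(4) if m.any() else 0)
E
python3 t.py; python3 -m creep '[[[1,0.001,0,0,0,0,0],[1,0.001,0,0,0,0,0],[1,0,0,0,0,0,0]]]'; python3 t.py
```

```text
[-0.07254364  0.01110422  0.04778594] [-0.57106541 -0.1894793   0.10561705]
tab top 629 [[-0.0603 -0.0026  0.0572]
 [-0.0561  0.0132  0.0598]
 [-0.054   0.0256  0.0612]]
clock: 19.6
position: [0.5179, -0.1175, 0.0478]
tool_rot: [-3.142, -0.0, -0.113]
force: [-1.1, 0.9, 0.4]
grip_width: 0.0002
finger_force: 0.7
[-0.07074568  0.01113999  0.04781102] [-1.12937716  0.89755356  0.43293683]
tab top 618 [[-0.0589 -0.0025  0.0573]
 [-0.0543  0.0137  0.0598]
 [-0.0523  0.0257  0.0613]]
```

```bash
python3 -m creep '[[[1,0.001,0,0,0,0,0],[1,0.001,0,0,0,0,0],[1,0,0,0,0,0,0]]]'; python3 -m creep '[[[1,0.0005,0,0,0,0,0],[1,0,0,0,0,0,0]]]';python3 t.py
```

```text
clock: 19.95
position: [0.5199, -0.1178, 0.0478]
tool_rot: [-3.142, -0.0, -0.113]
force: [-1.2, 0.2, 0.5]
grip_width: -0.0
finger_force: 0.9
clock: 20.15
position: [0.5199, -0.1178, 0.0478]
tool_rot: [3.142, 0.001, -0.113]
force: [-5.1, 1.3, 2.8]
grip_width: 0.0
finger_force: 2.5
[-0.06873125  0.01108944  0.04775668] [-5.13089141  1.33430739  2.82518769]
tab top 642 [[-0.057  -0.0026  0.0572]
 [-0.0524  0.0132  0.0597]
 [-0.0503  0.0256  0.0612]]
```

```bash
python3 -m creep '[[[1,-0.003,0,0,0,0,0],[1,-0.015,0,0,0,0,0],[1,-0.03,0,0,0,0,0],[1,0,0,-0.04,0,0,0],[1,0,0,-0.04,0,0,0],[1,0,0,-0.04,0,0,0],[1,0,0,-0.03,0,0,0],[1,0,0,0,0,0,0],[1,0,0,0,0,0,0]]]'; python3 t.py
python3 - <<'E'
from h import *
s=observe();f=wristfix(grab_frame("wrist"),s);cv2.imwrite("pics/w10.png",f["image"][...,::-1])
c=np.array([.587,-.1364]);Q=inb(cloud(f),c,np.radians(-6.35));r,g,b=np.moveaxis(f["image"].astype(int),-1,0)
m=(r>g+50)&(abs(Q[...,0])<.03)&(abs(Q[...,1]-.011)<.02)&(Q[...,2]>.1)&(Q[...,2]<.14);print("grip",np.percentile(Q[m],[2,50,98],axis=0).round(4))
m=(Q[...,0]>.022)&(Q[...,0]<.036)&(Q[...,2]>.05)&(Q[...,2]<.09)&(abs(Q[...,1]-.011)<.008)
E
```

```text
clock: 21.1
position: [0.473, -0.1126, 0.1983]
tool_rot: [3.141, -0.002, -0.113]
force: [0.1, 0.3, -0.4]
grip_width: 0.0003
finger_force: 0.0
[-0.11597864  0.01107812  0.19828777] [ 0.05876597  0.26139648 -0.37215441]
tab top 24 [[-0.0514  0.0066  0.0574]
 [-0.0504  0.0129  0.0589]
 [-0.0316  0.0232  0.3405]]
grip [[-0.0177  0.0025  0.112 ]
 [-0.0003  0.0119  0.1169]
 [ 0.0157  0.0206  0.1186]]
```

View pics/w10.png

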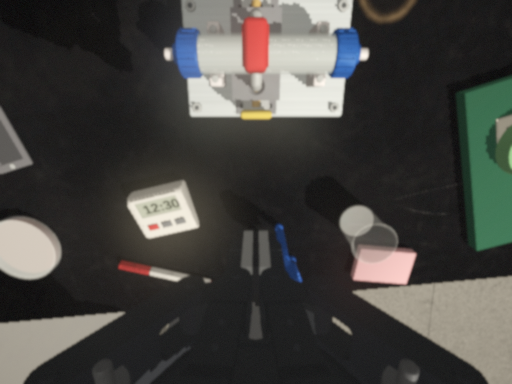

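The tab at (256,115) is pushed in against the plate edge. The grip at (256,45) is upright and level, the bystanders are undisturbed, and the arm is clear, so I hand in.

```bash
python3 -c "
from workcell import *
print(job_done())"
```

```text
the job is handed in; nothing more can be done
None
```

The U-bolt is pressed home over the cartridge and the lock slide is in to its stop (about 14 mm). I released both and handed the job in at about 21 s; no verdict came back.

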